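# Open the squeeze-and-turn cap of a cleaner bottle

### The job

Open the childproof cleaner bottle in its clamp: with a light grip squeeze both black side tabs of the orange cap fully in, keep them in while turning the cap anticlockwise until you feel it come up against its stop, and do not force it there. Lift the cap off and put it down gently, right way up and wholly on the round blue coaster, let go of it, and leave the other things on the table where they are.

Things in the scene. Friction and masses are not known exactly. Their poses are not given: they have to be found in the camera images.
- cap_grip (a point): Point on the axis of the orange cap (49 mm across, 36 mm high), 26 mm above its rim, 10 mm below its top; z up. Black tabs on its +y and -y sides: outer faces 62 mm apart (50 mm pushed in), 20 mm wide along x, from 17 mm below to 16 mm above this point. Keep fingertips within 15 mm below this point: nubs stand on the collar beside the tab feet.
- cap: The loose cap with its tabs, 65 to 95 g; origin at the centre of its rim. On the neck it has 1.5 mm play sideways, 2 mm up. With the tabs out, nubs outside their feet block turning. With both in it turns anticlockwise (from above) to a hard stop 32 to 84 degrees from its start. Only in the last 7 degrees before the stop can it be lifted off (ease the twist first); before that it hangs on lugs.
- tab_a (a joint): How far the tab on the cap's +y side is pushed in: 0 out, 0.006 m fully in (a hard stop). A spring, 3.5 N at first and 8 N fully in, pushes it out; a light grip of 20 to 40 N holds both in. It clears its nub from about 0.0045.
- tab_b (a joint): The same for the tab on the cap's -y side.
- jar_mouth (a point): Centre of the mouth of the white bottle (80 mm across, neck 30 mm), 128 mm above the table; z up. The closed cap covers it: cap_grip lies here at the start, with the same x axis. Lift the cap 30 mm to clear the neck.
- jar: The bottle, fixed in a grey clamp with a base 125 mm square and blue jaws 59 mm high; origin under its centre. Collar 68 mm across, top 100 mm above the table. The neck ring with lugs, nubs and stop sits at another angle on every bottle, not measured, so the turn has to be felt: turn slowly, stop when the twisting moment has risen by about 0.2 N m. Much more would damage the plastic.
- coaster_top (a point): Centre of the upper face of the flat round blue coaster, 130 mm across, 4 mm thick, fixed to the table; z up.
- spoon: Steel spoon lying on the table, 160 mm long; origin under its middle. Leave alone.
- timer: Kitchen timer, white with a red knob, 68 mm across, 50 mm high; origin under its centre. Leave alone.
- glass_a: Drinking glass, 68 mm across, 85 mm high, on the blue mat; origin under its centre. Leave alone.
- glass_b: The same, another glass. Leave alone.
- beaker: Yellow mug, 80 mm across, 100 mm high, on the blue mat; origin under its centre. Leave alone.
- spare: Green bottle with white cap, 60 mm across, 150 mm high; origin under its centre. Leave alone.
- tub: White jar with a plain orange lid, 70 mm across, 70 mm high; origin under its centre. Leave alone.
Things that resemble listed ones, but are neither listed nor needed, are in the scene too. Leave any red look-alike of the jar alone. Of the things that look like the cap, the larger one is meant.

How it is judged:
On the way, in this order (a step that is already met when the one before it is completed fails the run):
1. both tabs are squeezed in while the cap is on the neck (value of joint each of tab_a, tab_b above 0.004 m and distance between cap_grip and jar_mouth below 0.008 m and angle between the x axis of cap_grip and the x axis of jar_mouth, either way round below 0.3 rad), for 0.1 s.
2. the cap is turned past its latch on the neck (angle between the x axis of cap_grip and the x axis of jar_mouth, either way round above 0.42 rad and distance between cap_grip and jar_mouth below 0.012 m), for 0.05 s.
3. the cap is lifted clear of the neck (z of cap_grip in the frame of jar_mouth above 0.028 m and angle between cap_grip's own z axis and vertical below 0.3 rad), for 0.05 s.
At the end, for the whole second after the job is handed in: The cap stands right way up (within 0.1 rad) with its rim on the coaster (cap_grip 23 to 29 mm above it), its axis within 33 mm of the coaster's centre, at rest and released (horizontal distance between cap_grip and coaster_top below 0.033 m and z of cap_grip in the frame of coaster_top between 0.023 and 0.029 m and angle between cap_grip's own z axis and vertical below 0.1 rad and linear speed of cap below 0.02 m/s and contact force between the fingers and cap below 0.1 N); the robot touches nothing.
It fails at once if more than 60 N between the cap and the bottle's neck (contact force between cap and jar above 60 N).
It fails at once if the fingers press on the cap and tabs with more than 130 N in all (contact force between the fingers and cap above 130 N).
It fails at once if the cap is let go more than 15 mm above the coaster or away from it in the air (horizontal distance between cap_grip and jar_mouth above 0.06 m and height (world z) of cap_grip above 0.045 m and contact force between the fingers and cap below 0.02 N).
It fails at once if a bystander is moved by more than 20 mm (distance of any of glass_a, glass_b, beaker, spoon, timer, spare, tub from where it was at the start of the episode above 0.02 m).
It also fails if it takes over 72 s, if anything falls off the work surface, if the arm or the gripper's body presses on something with over 40 N, if the wrist force passes 120 N, or if a joint passes its speed limit or range.

### The arm

A 7-joint arm with a two-finger parallel gripper is mounted at the origin on the work surface. World frame = base frame: x ahead of the robot, y to its left, z up, the work surface at z = 0. Lengths are in m, angles in rad, forces in N, time in s.
With the tool pointing down it reaches from about 0.4 to 0.85 m from the base axis. Payload 4.5 kg.
Tool frame: the origin (TCP) lies midway between the tips of the shut fingers; the grasp point (between the pads) lies behind it (manip.grip_point_offset is the x of the grasp point in the tool frame, in m); x points along the fingers, z is the direction in which the jaws open and shut, and the axes are right-handed (so a half turn about x gives the same grasp; the last joint's range is limited). The gripper opens to 88 mm and grips with 3 to 60 N. Pads are 18 mm wide; open, the fingers measure 123 mm over their backs; the gripper's body (75 mm by 187 mm) begins 45 mm behind the grasp point.
Start: joints at [1.289, 0.689, -0.195, 1.565, 0.157, 0.902, -0.215], TCP at [0.194, -0.594, 0.239] pointing down, gripper open.
Joint ranges: [-3.01, 3.01], [-0.46, 2.08], [-1.47, 1.51], [0.13, 2.56], [-1, 4.14], [0.04, 2.09], [-2.66, 2.66]. Speed limits (rad/s): [2.57, 2.57, 3.14, 3.14, 3.14, 3.14, 3.14].

### API

Orientations are given as a rotation vector (axis times angle).
In Python, from bench import manip, cams gives the robot as it stands. Calls block until the motion is done:
- manip.move_ptp(position, orientation): joint-space move of the TCP to a pose.
- manip.move_straight(position, attitude=None, vel=0.15, max_force=None): straight line of the TCP; attitude=None keeps the orientation; vel is the mean speed in m/s. With max_force (N) it stops when the force on the tool has changed by that much, and returns True; else False.
- manip.goto_joints(angles): joint-space move.
- manip.set_gripper(opening, grasp_force=None): finger opening in m; grasp_force is the grip in N (None keeps the last); returns when the fingers have stopped.
- manip.dwell(seconds).
- manip.inverse_kinematics(position, orientation): joint angles nearest the present ones, or None.
- cams.snapshot(name): name is "side" or "top" or "wrist"; returns a dict with "image" (420x560x3 uint8, blue, green, red), "z_map" (420x560 float32, m along the optical axis (not along the pixel's ray), 0 where there is no reading), "camera_matrix" (3x3 intrinsics, pixels), "k1" (the pictures are not rectified: a ray, as slopes to the right and down, at radius r is drawn at 1 + k1 r^2 times it, then the intrinsics apply), "rvec" (rotation vector, rad) and "tvec" (3), from world to camera coordinates, as OpenCV has them. Camera axes: x right, y down, z forward; pixel columns grow to the right and rows downward; lengths in m; the calibration is good to about 2 mm. A picture is of the moment at which its call begins.
A pose or a line that the arm cannot do raises manip.Unreachable and nothing moves.
- manip.sign_off(): hands the job in, once; it reports no verdict.
Readings, each from a call of its own:
- manip.get_t(): time.
- manip.get_q(): joint angles.
- manip.get_qvel(): joint speeds.
- manip.get_joint_efforts(): joint torques, N m.
- manip.get_eef_pos(): TCP position.
- manip.get_tool_rot(): TCP orientation.
- manip.get_ft_force(): force on the tool from outside, world axes, zero at the start.
- manip.get_torque(): the same for the moment, N m.
- manip.get_opening(): finger opening in m.
Only numpy, scipy, OpenCV 4.12 (cv2) and the standard library are available. Lean on these libraries where they do the work, as an engineer would, in place of code of your own. Each camera call takes 0.05 s, during which the arm holds its last target. There are 200 camera calls.

## Working session

There is one attempt and no reset: what is moved stays moved. The work goes in short steps, each a Python script; the robot and the scene stay as the last script left them, time stands still between calls to the robot, and variables do not carry over. Pictures are saved under pics/ and viewed, about 8 in all and at most 12, crops included, and the job is handed in when it is done.

```bash
mkdir -p pics; ls; cat > h.py <<'E'
import numpy as np, cv2
from scipy.spatial.transform import Rotation as R
from bench import manip, cams
def snap(name, fn=None):
    s=cams.snapshot(name)
    if fn: cv2.imwrite('pics/'+fn,s['image'])
    return s
def cloud(s):
    """world xyz for each pixel (HxWx3), nan where no reading"""
    z=s['z_map'].astype(float); h,w=z.shape; K=np.array(s['camera_matrix'])
    v,u=np.mgrid[:h,:w]
    # distortion: x_d = x(1+k1 r^2)
    p=cv2.undistortPoints(np.stack([u,v],-1).reshape(-1,1,2).astype(float),K,np.array([s['k1'],0,0,0.]))
    p=p.reshape(h,w,2)
    c=np.dstack([p*z[...,None],z]); Rm=cv2.Rodrigues(np.array(s['rvec'],float))[0]
    P=(c-np.array(s['tvec']).ravel())@Rm
    P[z<=0]=np.nan
    return P
E
python3 - <<'E'
from h import *
a=snap('top','top0.png');b=snap('side','side0.png')
np.savez('s0.npz',top=cloud(a),side=cloud(b))
for s in(a,b): print(s['k1'],s['tvec'],s['rvec'])
print(manip.grip_point_offset,manip.get_tool_rot(),manip.get_t(),manip.get_opening(),R.from_rotvec(manip.get_tool_rot()).as_matrix())
E
```

```text
pics
-0.16238941411164082 [-0.02532429  0.56191266  1.70967724] [ 2.21120858 -2.18713385  0.08623091]
0.05711099893484294 [0.45516323 0.25864324 1.2438531 ] [ 0.69286217 -2.46999122  1.29587389]
-0.0187 [ 0.9743307   1.34363617 -0.97289245] 0.1 0.08839916176320739 [[-5.89426697e-04  9.50518484e-01  3.10667451e-01]
 [ 1.49877753e-03  3.10667996e-01 -9.50517307e-01]
 [-9.99998703e-01 -9.46388830e-05 -1.60773175e-03]]
```

View pics/top0.png

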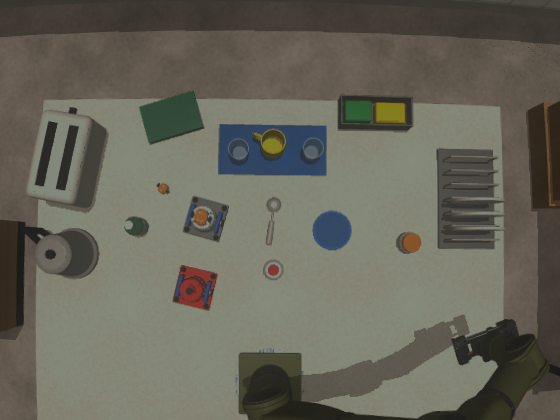

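View pics/side0.png

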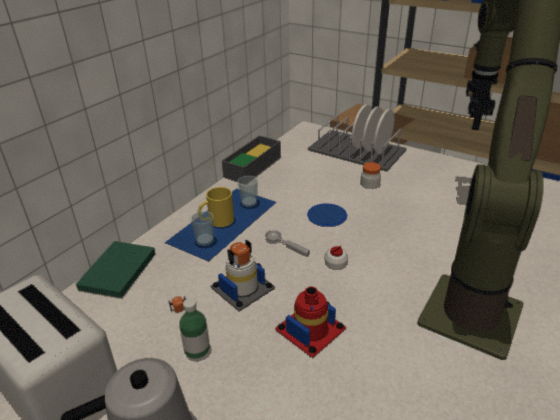

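The top view shows the orange things at (201,216), (163,188) and (410,242). The first sits on the white bottle in the grey clamp and has black tabs, so it is the cap. The second is a small loose look-alike and the third is the tub's plain lid. The red clamp unit at (195,287) is the decoy, and the coaster is at (332,230).

```bash
python3 - <<'E'
from h import *
d=np.load('s0.npz');T=d['top'];S=d['side']
def st(P,m): q=P[m&np.isfinite(P[...,0])]; return len(q),np.median(q,0).round(4),q.min(0).round(4),q.max(0).round(4)
im=cv2.imread('pics/top0.png').astype(int);b,g,r=im[...,0],im[...,1],im[...,2]
v,u=np.mgrid[:420,:560]
box=lambda u0,u1,v0,v1:(u>=u0)&(u<u1)&(v>=v0)&(v<v1)
org=(r>g+40)&(g>b)
print('cap',st(T,box(190,213,203,230)&org&(T[...,2]>0.12)))
print('near0.138',st(T,box(180,225,195,240)&(T[...,2]>0.125)))
blue=(b>r+50)&(b>g+25)
m=box(310,355,208,253)&blue; print('coaster',st(T,m), m.sum())
(c,rad)=cv2.minEnclosingCircle(T[m][:,:2].astype(np.float32));print(c,rad)
simg=cv2.imread('pics/side0.png').astype(int);b,g,r=simg[...,0],simg[...,1],simg[...,2]
m=box(228,256,240,268)&(r>g+40)&(g>b); print('side cap',st(S,m&(S[...,2]>.11)))
# clamp base outline angle
m=box(180,232,190,245)&(T[...,2]<0.09)&(T[...,2]>0.006);print(cv2.minAreaRect(T[m][:,:2].astype(np.float32)))
t=cv2.imread('pics/top0.png')[185:250,170:240];s=cv2.imread('pics/side0.png')[230:310,205:285]
cv2.imwrite('pics/crop1.png',np.hstack([cv2.resize(t,(400,400),interpolation=3),cv2.resize(s,(400,400),interpolation=3)]))
E
```

```text
cap (115, array([0.5425, 0.2169, 0.1377]), array([0.5215, 0.1997, 0.1263]), array([0.5648, 0.2378, 0.1461]))
near0.138 (232, array([0.543 , 0.2187, 0.1377]), array([0.5185, 0.1855, 0.1257]), array([0.5676, 0.2488, 0.1502]))
coaster (241, array([ 0.5047, -0.1947,  0.0038]), array([ 0.4489, -0.2612, -0.0081]), array([ 0.5684, -0.1369,  0.016 ])) 243
(0.5085934400558472, -0.19881822168827057) 0.0629921406507492
side cap (263, array([0.5304, 0.2252, 0.138 ]), array([0.5135, 0.1947, 0.1101]), array([0.5655, 0.2425, 0.143 ]))
((0.5469703674316406, 0.21769671142101288), (0.17840705811977386, 0.16861504316329956), 0.7369559407234192)
```

View pics/crop1.png

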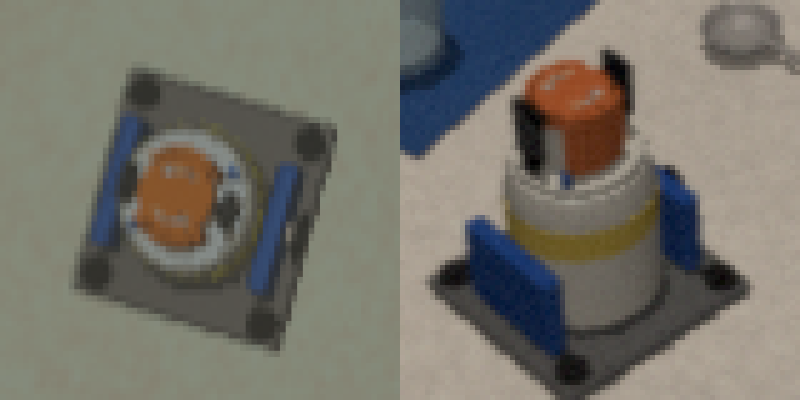

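The crop confirms it: the orange cap with black tabs at left (127,180) and right (228,210), on the white bottle in the grey clamp. Next I hover over it for a closer wrist view.

```bash
cat >> h.py <<'E'
def rot(th):
    """tool down, jaw axis at heading th (rad)"""
    z=np.array([np.cos(th),np.sin(th),0]);x=np.array([0,0,-1.]);y=np.cross(z,x)
    return R.from_matrix(np.column_stack([x,y,z])).as_rotvec()
E
python3 - <<'E'
from h import *
for th in(74.5,-105.5):
  for d in(0,5,45,90):
    q=manip.inverse_kinematics([.543,.218,.12],rot(np.radians(th+d)));print(th,d,None if q is None else np.round(q,3))
p=manip.get_eef_pos();manip.move_straight([p[0],p[1],.32])
print(manip.get_t())
for th in(74.5,-105.5):
    q=manip.inverse_kinematics([.49,.20,.32],rot(np.radians(th)));print(th,None if q is None else np.round(q,3))
E
```

```text
74.5 0 [-0.078  0.883 -0.69   1.773  0.775  0.779  0.131]
74.5 5 [-0.071  0.887 -0.703  1.773  0.786  0.787  0.209]
74.5 45 [ 0.147  1.122 -1.258  1.762  1.16   1.208  0.619]
74.5 90 [ 0.147  1.122 -1.258  1.762  1.16   1.208  1.404]
-105.5 0 [-0.612  0.819  0.267  1.803 -0.366  0.568 -1.956]
-105.5 5 [-0.597  0.816  0.24   1.802 -0.33   0.563 -1.903]
-105.5 45 [-0.475  0.799  0.025  1.795 -0.035  0.548 -1.484]
-105.5 90 [-0.331  0.803 -0.224  1.787  0.295  0.584 -1.007]
0.7917
74.5 [ 0.24   0.782 -1.374  1.715  0.792  1.331  0.006]
-105.5 [-0.161  0.494 -0.495  1.733  0.274  0.984 -2.6  ]
```

```bash
python3 - <<'E'
from h import *
manip.goto_joints([-0.612,0.5,0.267,1.803,-0.366,0.568,-1.956]);print(manip.get_eef_pos())
manip.move_ptp([.543,.218,.28],rot(np.radians(-105.5)))
print(manip.get_t(),np.round(manip.get_q(),3))
s=snap('wrist','w1.png');np.savez('w1.npz',P=cloud(s))
Rm=cv2.Rodrigues(np.array(s['rvec'],float))[0];print('cam',-Rm.T@np.ravel(s['tvec']))
E
```

```text
[0.57816874 0.24128597 0.31032384]
4.425 [-0.674  0.611  0.372  1.657 -0.265  0.921 -2.044]
cam [0.60792308 0.19955034 0.42518579]
```

View pics/w1.png

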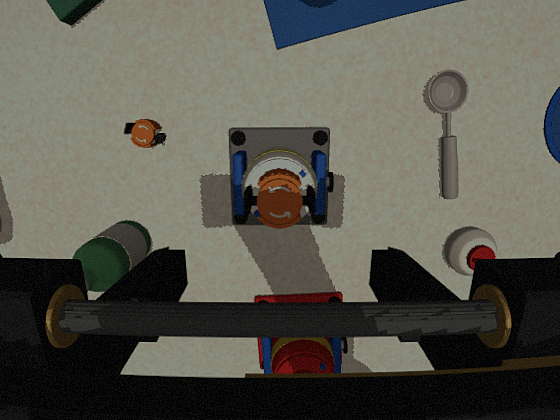

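The wrist view shows the cap at (281,198), with tabs at (249,200) and (313,200) already nearly parallel to the jaws. Now I fit the axis and heading.

```bash
python3 - <<'E'
from h import *
P=np.load('w1.npz')['P'];im=cv2.imread('pics/w1.png').astype(int);b,g,r=im[...,0],im[...,1],im[...,2]
v,u=np.mgrid[:420,:560];roi=(u>235)&(u<328)&(v>160)&(v<235)
org=roi&(r>g+30)&(P[...,2]>.1335)&(P[...,2]<.143)
q=P[org];print(len(q),np.median(q,0),(q.min(0)+q.max(0))/2,q.max(0)-q.min(0));print(cv2.minEnclosingCircle(q[:,:2].astype(np.float32)))
blk=roi&(im.max(2)<60)&(P[...,2]>.138)&(P[...,2]<.15)
n,l,stt,c=cv2.connectedComponentsWithStats(blk.astype(np.uint8))
ms=[]
for i in range(1,n):
    if stt[i,4]>15:
        k=P[l==i];e=cv2.minAreaRect(k[:,:2].astype(np.float32));print(stt[i],np.median(k,0),e);ms.append(e[0])
if len(ms)==2:
    a,bb=map(np.array,ms);print('mid',(a+bb)/2,'heading',np.degrees(np.arctan2(*(a-bb)[::-1])),np.linalg.norm(a-bb))
E
```

```text
1868 [0.54173096 0.21747161 0.13747692] [0.54143685 0.21791767 0.13684786] [0.04977875 0.04466716 0.00667377]
((0.5412033796310425, 0.21748954057693481), 0.02518206462264061)
[243 191   7  24 126] [0.54946916 0.24539215 0.14332095] ((0.5487159490585327, 0.2458733171224594), (0.00503571517765522, 0.01982264406979084), 75.00082397460938)
[309 191   6  24 134] [0.53373422 0.19027582 0.1433059 ] ((0.533653199672699, 0.19032710790634155), (0.00435752235352993, 0.01992187835276127), 75.95453643798828)
mid [0.54118457 0.21810021] heading 74.82768939143749 0.05755230470920492
```

```bash
python3 - <<'E'
from h import *
o=rot(np.radians(-104.9))
print(manip.move_straight([.5412,.218,.20],o))
print(manip.move_straight([.5412,.218,.1165],vel=.05,max_force=8), manip.get_eef_pos())
pr=lambda s:print(s,np.round(manip.get_ft_force(),2),np.round(manip.get_torque(),3),round(manip.get_opening(),4),round(manip.get_t(),2))
pr('pre');manip.set_gripper(.046,32);manip.dwell(.3);pr('grip')
snap('wrist','w2.png')
print(np.round(manip.get_q(),3),manip.get_eef_pos())
E
```

```text
False
False [0.54138864 0.21807574 0.11677018]
pre [-0.58 -0.11 -0.62] [ 0.091  0.015 -0.011] 0.0884 6.97
grip [-0.99 -0.16  6.34] [0.009 0.36  0.003] 0.0491 7.96
[-0.607  0.821  0.255  1.809 -0.358  0.556 -1.955] [0.5412071  0.21800671 0.11684013]
```

View pics/w2.png

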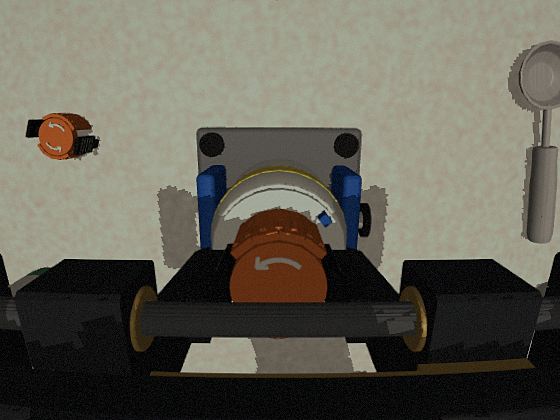

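Opening is 49 mm, so both tabs are in and the side forces are small. Now turning slowly on joint 7 and watching the moment.

```bash
cat > turn.py <<'E'
from h import *
q0=np.array(manip.get_q());t0=manip.get_torque()[2];hist=[];stop=False
for i in range(1,60):
    q=q0.copy();q[6]+=np.radians(1.5*i)
    manip.goto_joints(q);manip.dwell(.05)
    tz=manip.get_torque()[2]-t0;f=manip.get_ft_force();hist.append(tz)
    base=np.median(hist[-8:-2]) if len(hist)>4 else 0
    if i%4==0 or abs(tz-base)>.06: print(1.5*i,round(tz,3),np.round(f,1),round(manip.get_opening(),4),round(manip.get_t(),1))
    if abs(tz-base)>.16 or abs(tz)>.3 or np.linalg.norm(f)>25: print('STOP');break
print(np.round(manip.get_eef_pos(),4))
E
python3 turn.py
```

```text
4.5 -0.08 [ 0.6 -0.1  2. ] 0.0489 8.9
6.0 -0.062 [0.3 0.2 3.4] 0.049 9.2
7.5 0.018 [0.1 0.2 3.5] 0.0488 9.5
9.0 0.037 [-0.1  0.2  3.8] 0.0488 9.8
12.0 -0.006 [-0.7 -0.2  4.1] 0.0488 10.4
18.0 -0.046 [-0.3 -0.4  5.3] 0.0488 11.6
21.0 0.08 [-0.3 -0.5  5.7] 0.0491 12.2
22.5 -0.05 [-0.7 -1.   4.5] 0.0485 12.5
24.0 -0.003 [-0.4  0.2  5.1] 0.0491 12.8
30.0 0.003 [0.1 0.1 4.7] 0.0486 14.0
36.0 -0.016 [0.3 0.3 4. ] 0.0489 15.2
42.0 0.049 [-0.5  0.5  4.8] 0.0489 16.4
48.0 -0.012 [0.2 0.3 5.1] 0.0487 17.6
54.0 -0.024 [-0.5 -0.   4. ] 0.0493 18.8
55.5 -0.094 [ 0.6 -0.   4.6] 0.0487 19.1
57.0 -0.311 [ 1.2 -0.5  4.2] 0.0492 19.4
STOP
[0.5414 0.2179 0.1169]
```

The moment rose sharply at 57° (−0.31 N·m against a noise of about 0.05), so that is the stop. I ease back and lift under a force guard.

```bash
python3 - <<'E'
from h import *
pr=lambda s:print(s,np.round(manip.get_ft_force(),2),np.round(manip.get_torque(),3),round(manip.get_opening(),4),round(manip.get_t(),2),np.round(manip.get_eef_pos(),4))
for d in(1.5,1.0):
    q=np.array(manip.get_q());q[6]-=np.radians(d);manip.goto_joints(q);manip.dwell(.1);pr('ease')
    if abs(manip.get_torque()[2])<.1: break
p=manip.get_eef_pos()
hit=manip.move_straight([p[0],p[1],p[2]+.012],vel=.02,max_force=15);pr(('lift12',hit))
if not hit:
    hit=manip.move_straight([p[0],p[1],p[2]+.075],vel=.08,max_force=15);pr(('lift75',hit))
snap('side','s2.png');snap('wrist','w3.png')
a=cv2.imread('pics/s2.png')[160:320,180:330];b=cv2.imread('pics/w3.png')[120:420]
cv2.imwrite('pics/c2.png',np.hstack([cv2.resize(a,(320,341)),cv2.resize(b,(478,256)) if 0 else cv2.resize(b,(478,341))]))
E
```

```text
ease [0.67 0.23 3.64] [-0.087 -0.198 -0.049] 0.0489 19.76 [0.5414 0.2179 0.1169]
('lift12', False) [-0.52 -0.   -1.03] [ 0.011 -0.013  0.007] 0.0488 20.51 [0.5411 0.2179 0.1288]
('lift75', False) [-0.2   1.47 -1.34] [-0.098  0.002 -0.049] 0.0489 21.44 [0.541  0.2178 0.1914]
```

View pics/c2.png

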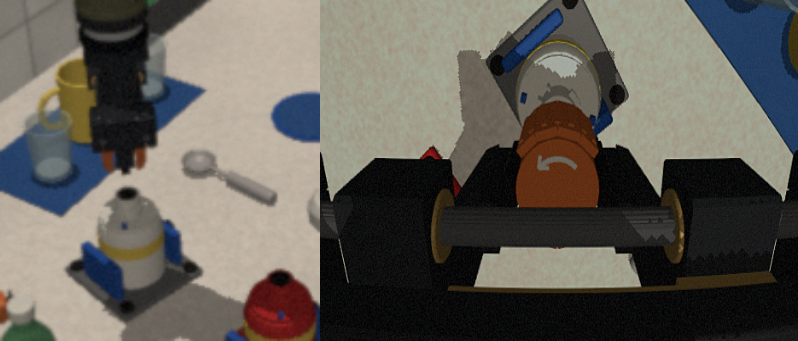

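Side crop: the neck is bare, and the cap sits upright between the fingers. Carrying it to the coaster.

```bash
python3 - <<'E'
from h import *
pr=lambda s:print(s,np.round(manip.get_ft_force(),2),round(manip.get_opening(),4),round(manip.get_t(),2),np.round(manip.get_eef_pos(),4))
o=rot(np.radians(-49.4));C=[.507,-.197]
p=manip.get_eef_pos();manip.move_straight([p[0],p[1],.22],vel=.1)
try: manip.move_straight([*C,.22],o,vel=.15)
except manip.Unreachable as e:
    print('ptp',e);manip.move_ptp([*C,.22],o)
pr('over');manip.move_straight([*C,.04],vel=.08);pr('low')
s=snap('side','s3.png');cv2.imwrite('pics/s3c.png',cv2.resize(s['image'][120:270,260:400],(560,600)))
E
```

```text
over [ 0.19 -0.56 -0.88] 0.0489 24.9 [ 0.5071 -0.1964  0.2199]
low [ 0.54  0.16 -0.53] 0.0491 27.3 [ 0.5072 -0.1971  0.0403]
```

View pics/s3c.png

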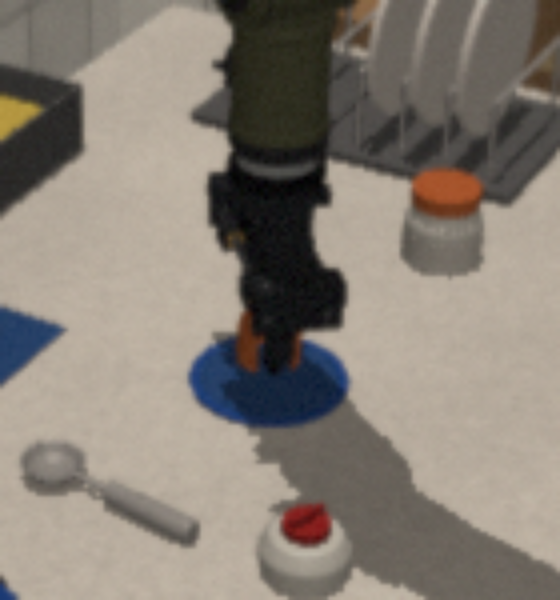

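The cap is upright just above the middle of the coaster (crop 270,350). Lowering it by touch, releasing and checking.

```bash
python3 - <<'E'
from h import *
pr=lambda s:print(s,np.round(manip.get_ft_force(),2),round(manip.get_opening(),4),round(manip.get_t(),2),np.round(manip.get_eef_pos(),4))
manip.move_straight([.507,-.197,.024],vel=.04);pr('24mm')
hit=manip.move_straight([.507,-.197,.013],vel=.01,max_force=4);pr(hit)
if hit:
    manip.set_gripper(.088);manip.dwell(.3);pr('open')
    p=manip.get_eef_pos();manip.move_straight([p[0],p[1],.10],vel=.06);manip.move_straight([p[0]-.03,p[1],.25],vel=.15);pr('up')
    a=snap('wrist','w4.png');P=cloud(a);im=a['image'].astype(int)
    m=(im[...,2]>im[...,1]+30)&(P[...,2]>.03)&(np.hypot(P[...,0]-.507,P[...,1]+.197)<.05);q=P[m]
    print(len(q),np.median(q,0),(q.min(0)+q.max(0))/2)
    t=q[q[:,2]>.036];print('top',cv2.minEnclosingCircle(t[:,:2].astype(np.float32)),'z',np.median(t[:,2]),'plane',np.linalg.lstsq(np.c_[t[:,:2],np.ones(len(t))],t[:,2],rcond=None)[0])
E
```

```text
24mm [-0.07  0.84 -0.64] 0.0489 27.9 [ 0.5068 -0.197   0.0237]
True [-1.52  0.34  4.7 ] 0.0487 28.54 [ 0.5071 -0.197   0.0188]
open [0.12 0.12 0.66] 0.0881 29.56 [ 0.5066 -0.1967  0.0182]
up [0.34 0.12 0.18] 0.0882 32.24 [ 0.4763 -0.1964  0.2493]
1347 [ 0.50681709 -0.19584611  0.03946472] [ 0.50680526 -0.20685662  0.16413375]
top ((0.5049157738685608, -0.20740747451782227), 0.03597116470336914) z 0.039482843762606364 plane [ 0.01976469 -0.26187271 -0.02111588]
```

View pics/w4.png

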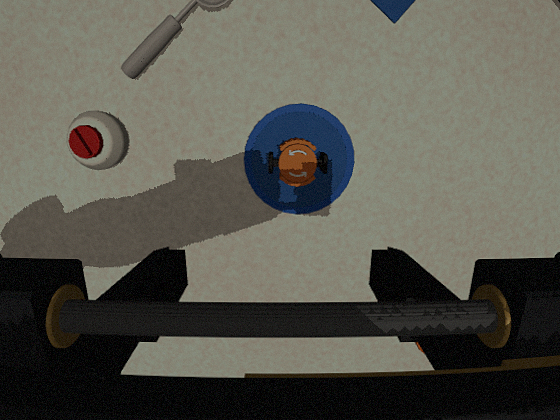

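```bash
python3 - <<'E'
from h import *
a=snap('wrist');P=cloud(a);im=a['image'].astype(int)
t=P[(im[...,2]>im[...,1]+30)&(abs(P[...,2]-.040)<.004)&(np.hypot(P[...,0]-.507,P[...,1]+.197)<.04)]
print('top',cv2.minEnclosingCircle(t[:,:2].astype(np.float32)),np.linalg.lstsq(np.c_[t[:,:2],np.ones(len(t))],t[:,2],rcond=None)[0],np.median(t,0))
c=P[(im[...,0]>im[...,2]+40)&(abs(P[...,2]-.004)<.006)&(np.hypot(P[...,0]-.507,P[...,1]+.197)<.08)]
print('coaster',cv2.minEnclosingCircle(c[:,:2].astype(np.float32)),np.median(c[:,2]))
E
```

```text
top ((0.5060421824455261, -0.19590869545936584), 0.025157490745186806) [0.004516   0.00086199 0.03733488] [ 0.50664883 -0.1959354   0.0394834 ]
coaster ((0.5078814029693604, -0.20026466250419617), 0.0644974634051323) 0.0036186339188679474
```

The cap stands level on the coaster at (298,163), about 5 mm from its centre, with the fingers clear. The first fit was thrown off by stray orange points on the gripper, and the filtered one is consistent. Handing in.

```bash
python3 -c "
from bench import manip
print(manip.get_t());manip.sign_off()"
```

```text
32.3417
the job is handed in; nothing more can be done
```

The cap is off the bottle, standing upright and released on the blue coaster. The job was handed in at 32 s of the 72 s allowed; it returned no verdict.

- **Opening:** I set a 32 N grip, and the fingers closed to 49 mm, which means both tabs were fully in. I turned the cap anticlockwise about 57° until the moment rose to about 0.31 N·m. That is a little over the 0.2 N·m you advised, because the rise came within one 1.5° step. I eased back 1.5° and the cap lifted off freely.
- **Placing:** I lowered it until it touched the coaster with about 5 N, let go, and moved the arm up and clear.
- **Last checks:** The cap's top is level (under 0.01 rad) at z = 39.5 mm, where 40 mm was expected. Its axis is about 5 mm from the coaster's centre, against the 33 mm allowed. The wrist force reads near zero.
- **Disagreed:** The first automatic fit of the placed cap came out wrong, because stray orange points on the gripper got into it. The filtered fit and the picture agree with each other.
- **Not measured:** I did not measure the positions of the other objects at the end. The arm carried the cap well above them and met no unexpected contact force.

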